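# Show the trainee which nucleus goes into which oyster

### The arm

A 6-joint arm with a two-finger parallel gripper is mounted at the origin on the work surface. World frame = base frame: x ahead of the robot, y to its left, z up, the work surface at z = 0. Lengths are in mm, angles in rad, forces in N, time in s.
With the tool pointing down it reaches from about 350 to 975 mm from the base axis. Payload 4.9 kg.
Tool frame: the origin (TCP) lies at the very end of the fingers, on their centre line; the grasp point (between the pads) lies 19 mm behind it; z points along the fingers, x is the direction in which the jaws open and shut, and the axes are right-handed (so a half turn about z gives the same grasp; the last joint's range is limited). The gripper opens to 85 mm and grips with 20 to 120 N. Pads are 22 mm wide; open, the fingers measure 114 mm over their backs; the gripper's body (76 mm by 85 mm) begins 54 mm behind the grasp point. The pads swing forward as they close: fully open they stand 13 mm farther back than shut.
Start: joints at [1.006, 0.053, 1.613, -0, 1.476, -0.119], TCP at [269.475, 563.901, 231.304] pointing down, gripper open.
Joint ranges: [-3.01, 3.01], [-1.01, 2.22], [0.06, 2.58], [-1.02, 4.17], [0.09, 2.62], [-3.14, 3.14]. Speed limits (rad/s): [2.57, 2.57, 3.14, 3.14, 3.14, 3.14].

### API

Orientations are given as a unit quaternion [w, x, y, z].
In Python, from workcell import bot gives the robot as it stands.
- The arm moves only by the shell command python3 -m crank 'ROWS' [FORCE]. ROWS is JSON, a list of rows, each an object with "angular": the turn, a rotation vector about the tool's x, y, z in degrees, a list of three; "slide": the shift along the tool's x, y, z in m, a list of three; "gripper": the opening, from 0 (shut) to 1 (fully open). A call has 1 to 12 rows; each row is the pose to reach, as a shift and turn from the pose commanded when the call began, along the tool's axes at that moment; what a row does not reach only later rows make up. A row lasts 1/10 s, in which the tool goes at most 50 mm and 8.59 degrees, less where a joint would pass 70% of its speed; a pose out of reach is approached as far as the arm can. A call with a gripper value outside its range is refused whole. The fingers move at their own pace and stop on an object; FORCE is the grip in N (left out, the last holds). Time passes only in rows, so rows that repeat a pose let the fingers close. It gives the time, the measured TCP pose, the force and the opening at its end, in the units of the state.
- bot.observe(): the state, without advancing time (a new reading comes with each control period).
- bot.read_camera(name): name is "scene" or "top"; returns the picture (400x640x3 uint8, blue, green, red); there is no depth.
- bot.get_calibration(name): a dict with "intrinsics" (3x3 intrinsics, pixels), "extrinsics" (4x4, takes a point from world to camera coordinates). Camera axes: x right, y down, z forward; pixel columns grow to the right and rows downward; lengths in mm; the calibration is good to about 2 mm. A picture is of the moment at which its call begins. get_calibration takes no time and is no camera call.
- bot.finish_job(): hands the job in, once; it reports no verdict.
The state is a dict: "time_s": time; "qpos": joint angles; "joint_velocities": joint speeds; "joint_efforts": joint torques, N m; "position": TCP position; "eef_rot": TCP orientation; "ft_force": force on the tool from outside, world axes, zero at the start; "moment": the same for the moment, N m; "grip_width": finger opening in mm.
Only numpy, scipy, OpenCV 4.12 (cv2) and the standard library are available. Lean on these libraries where they do the work, as an engineer would, in place of code of your own. Each camera call takes 0.05 s, during which the arm holds its last target.

### The job

Show the trainee at the pearl-grafting bench which nuclei to put into the next oyster: with the fingertips push the clear cover of the nucleus case fully open, then point straight down at the compartment with the largest nuclei, holding still with the fingertips about two centimetres above its middle for two seconds. Then point in the same way at the middle of the oyster that is pegged open, hold there for two seconds and finish still pointing at it. Point at no other compartment or oyster, and do not touch the nuclei, the oysters, their tray or any of the loose things lying about.

Things in the scene. Friction and masses are not known exactly. Their poses are not given: they have to be found in the camera images.
- nucleus_case: White plastic case fixed to the bench, 144 x 120 mm, 34 mm high over its side rails. Origin: on the bench under the middle of its four compartments; x along the rails, away from the robot (case from x = -57 to +87 mm, the last 33 mm a flat closed end), z up. Compartments: black cups 50 mm square at x, y = +/-26 mm, each with yellowish nuclei (beads) of one size, in any order.
- cover (a joint): Clear flat sliding cover of the case, 112 x 112 x 3 mm, top face 30 mm above the bench, held in the rails. Value in m: 0 shut, 0.11 fully open at its stop. It slides along the case's +x axis, away from the robot, and overhangs the case's far end by up to 80 mm when open. It starts 0 to 30 mm open, moves at 1 to 2 N and stays where it is left.
- cover_ledge (a point): Middle of the upright pushing face of the cover's thumb ledge, 37 mm above the bench; the face looks along the case's -x axis, towards the robot. The ledge is 84 mm wide across the case, 30 to 44 mm above the bench, and slopes down behind the face, so it is pushed, not gripped. It stands 12 mm in from the cover's front edge and moves with it.
- nuclei6 (a point): Centre of the cup with the 20 nuclei of 6 mm diameter, at the height of the cup's rim, 20 mm above the bench; the beads' tops lie 8 mm below it.
- cup6: That cup itself, fixed in the case: 50 x 50 x 16 mm, origin at the centre of its underside, 4 mm above the bench.
- nuclei8 (a point): Centre of the cup with the 14 nuclei of 8 mm diameter, at the height of the cup's rim, 20 mm above the bench; the beads' tops lie 6 mm below it.
- cup8: That cup itself, fixed in the case: 50 x 50 x 16 mm, origin at the centre of its underside, 4 mm above the bench.
- nuclei10 (a point): Centre of the cup with the 10 nuclei of 10 mm diameter, at the height of the cup's rim, 20 mm above the bench; the beads' tops lie 4 mm below it.
- cup10: That cup itself, fixed in the case: 50 x 50 x 16 mm, origin at the centre of its underside, 4 mm above the bench.
- nuclei14 (a point): Centre of the cup with the 7 nuclei of 14 mm diameter (the largest size), at the height of the cup's rim, 20 mm above the bench; the beads' tops lie level with it.
- cup14: That cup itself, fixed in the case: 50 x 50 x 16 mm, origin at the centre of its underside, 4 mm above the bench.
- oyster_tray: Grey open tray with the oysters, fixed to the bench, 164 x 344 mm, rim 22 mm high; origin on the bench under its centre, y along its length. Three oysters lie in a row along y, 105 mm apart; which lies where differs from start to start.
- oyster_shut_a: A shut oyster, dark grey, loose, round, 95 mm across, 26 mm high, lying flat on the tray's floor (4 mm above the bench). Origin at the centre of its underside, x from the hinge to the lip (away from the robot), z up.
- oyster_pegged: The oyster that is pegged open: its upper shell gapes about 17 mm at the lip and a light wooden peg 13 mm wide sticks out 28 mm from between the lips, dark grey, loose, round, 95 mm across, 35 mm high, lying flat on the tray's floor (4 mm above the bench). Origin at the centre of its underside, x from the hinge to the lip (away from the robot), z up.
- oyster_shut_b: Another shut oyster, dark grey, loose, round, 95 mm across, 26 mm high, lying flat on the tray's floor (4 mm above the bench). Origin at the centre of its underside, x from the hinge to the lip (away from the robot), z up.
- oyster_pegged_top (a point): Above the middle of the pegged oyster, at the middle of its upper shell's top face, 34 mm over its underside (38 mm above the bench).
- spare_peg: Bystander, loose. Loose wooden peg, 11 x 42 x 10 mm, in the tray beside the oysters on the robot's side; origin at the centre of its underside.
- tweezers: Bystander, loose. Steel tweezers, 125 mm long along x, 8 mm high; origin at mid length on the bench.
- graft_block: Bystander, loose. Wooden block for trimming tissue, 55 x 100 x 22 mm; origin at the centre of its underside.
- scissors: Bystander, loose. Steel scissors, 150 mm long along x, 8 mm high; origin at the pivot on the bench.
- nucleus_carrier: Bystander, loose. Slim steel instrument, 171 mm long along x, 10 mm high; origin near mid length on the bench.
- rinse_jar: Bystander, loose. White screw-cap jar, 56 mm diameter, 70 mm high, beyond the tray; origin at the centre of its underside.
- petri_dish: Bystander, loose. Clear round dish with a few small beads, 90 mm diameter, 14 mm high; origin at the centre of its underside.
Not all that is in view belongs to the job. Leave any pink or yellow look-alike of the oyster_pegged alone.

How it is judged:
By the outcome, as a careful person would: the job done as asked, in the order asked, and still so for the second after the job is handed in, with the robot touching nothing.
It also fails if it takes over 58 s, if anything falls off the work surface, if the arm or the gripper's body presses on something with over 40 N, if the wrist force passes 120 N, or if a joint passes its speed limit or range.

## Working session

There is one attempt and no reset: what is moved stays moved. The work goes in short steps, Python scripts to look and compute and a shell command to move; the robot and the scene stay as the last step left them, time stands still between calls to the robot, and variables do not carry over. Pictures are saved under pics/ and viewed, and the job is handed in when it is done.

```bash
mkdir -p pics; ls; python3 - <<'E'
from workcell import bot
import cv2,numpy as np
for n in("scene","top"):
    im=bot.read_camera(n); cv2.imwrite(f"pics/{n}0.png",im)
    c=bot.get_calibration(n); print(n,np.round(c["intrinsics"],1).tolist(),np.round(c["extrinsics"],3).tolist())
s=bot.observe(); print(s["time_s"],s["position"],s["eef_rot"],s["grip_width"])
E
```

```text
pics
scene [[508.0, 0.0, 308.5], [0.0, 508.0, 205.5], [0.0, 0.0, 1.0]] [[0.66, 0.751, 0.02, -297.833], [0.555, -0.47, -0.686, -296.735], [-0.505, 0.464, -0.727, 1766.402], [0.0, 0.0, 0.0, 1.0]]
top [[425.9, 0.0, 318.9], [0.0, 425.9, 199.6], [0.0, 0.0, 1.0]] [[0.01, -1.0, 0.016, -80.544], [-0.988, -0.012, -0.152, 523.034], [0.153, -0.014, -0.988, 1082.947], [0.0, 0.0, 0.0, 1.0]]
0.1 [269.175767   563.43271062 230.20418495] [ 4.06606087e-04  8.45931375e-01  5.33290956e-01 -8.36279872e-04] 85.73921506861441
```

View pics/scene0.png

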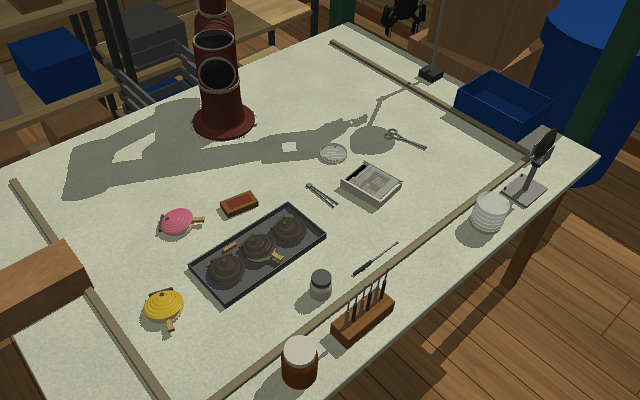

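View pics/top0.png

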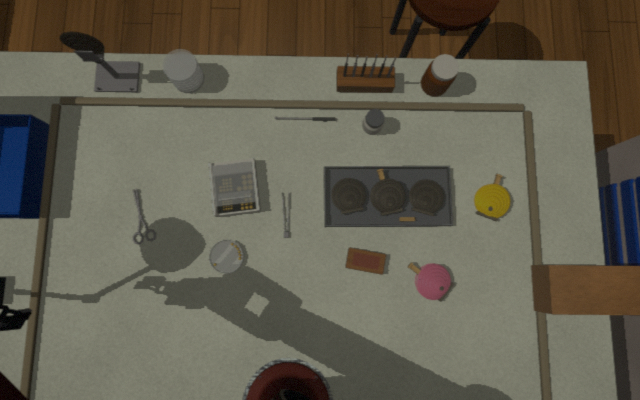

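The scene view shows the case at (371,183) and the tray at (257,252). In the top view the case is at (235,188). Candidates for the pegged oyster in the top view:
- three dark oysters at (350,195), (389,195) and (428,196)
- a pink look-alike at (433,281)
- a yellow look-alike at (492,200)

The middle dark one has a peg at its lip, at (381,175). I'll check it in close crops.

```bash
python3 - <<'E'
import cv2,numpy as np
t=cv2.imread("pics/top0.png");s=cv2.imread("pics/scene0.png")
def c(im,x,y,w,h,k): return cv2.resize(im[y:y+h,x:x+w],(w*k,h*k),interpolation=cv2.INTER_CUBIC)
cv2.imwrite("pics/case_top.png",c(t,200,150,70,75,8))
cv2.imwrite("pics/case_scene.png",c(s,330,150,80,60,9))
a=c(t,320,160,136,72,5); b=c(s,185,195,145,115,5)[:, :680]
cv2.imwrite("pics/oy.png",cv2.resize(np.vstack([a,b]),None,fx=.6,fy=.6))
E
```

```text
(no output)
```

View pics/case_top.png

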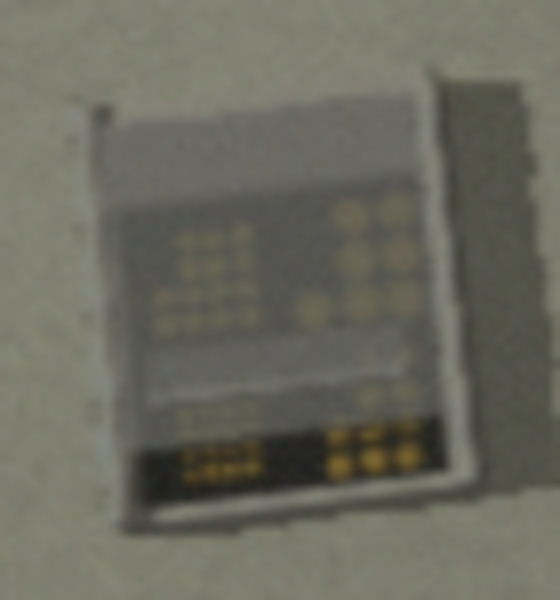

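View pics/case_scene.png

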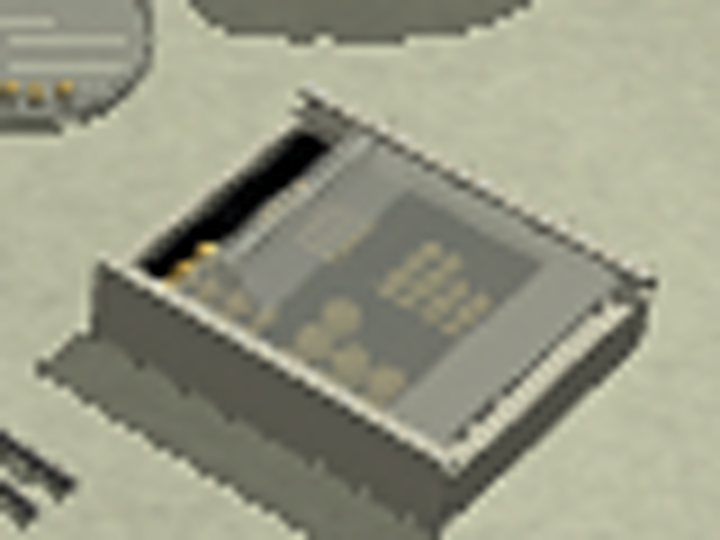

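View pics/oy.png

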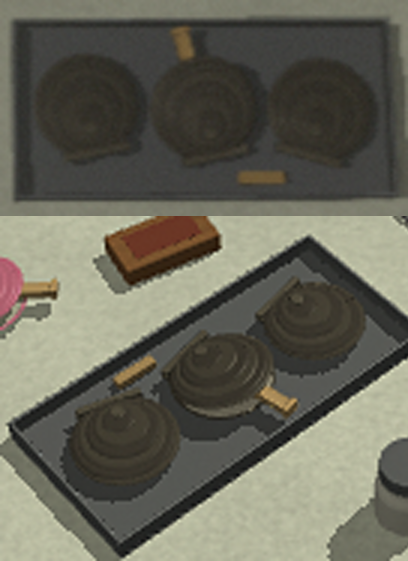

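The middle oyster has a peg between its gaping lips, so that is the target. The large beads (2+2+3) are in the far-right cup, at about (245,182) in the top view. Next I'll measure the case from its rail corners in both views, plus the ledge and the oyster.

```bash
cat > h.py <<'E'
import numpy as np,cv2
from workcell import bot
def cal(n):
    c=bot.get_calibration(n); return np.array(c["intrinsics"]),np.array(c["extrinsics"])
def ray(n,uv,z):
    K,E=cal(n); R=E[:3,:3];t=E[:3,3]; C=-R.T@t
    d=R.T@np.linalg.inv(K)@np.array([uv[0],uv[1],1.]); return C+d*(z-C[2])/d[2]
def proj(n,P):
    K,E=cal(n); p=K@(E[:3,:3]@np.array(P,float)+E[:3,3]); return p[:2]/p[2]
E
python3 - <<'E'
from h import *
o=lambda x,y:(200+(x+.5)/8-.5,150+(y+.5)/8-.5)
q=lambda x,y:(330+(x+.5)/9-.5,150+(y+.5)/9-.5)
for n,f,L in(("top",o,dict(FL=(85,112),FR=(430,75),NL=(125,515),NR=(470,470))),("scene",q,dict(NL=(303,95),NR=(100,262),FR=(450,465),FL=(652,283)))):
    P={k:ray(n,f(*v),34) for k,v in L.items()}
    for k,v in P.items(): print(n,k,v.round(1))
    fx=(P["FL"]+P["FR"]-P["NL"]-P["NR"])/2; m=sum(P.values())/4
    th=np.arctan2(fx[1],fx[0]); print("len",np.linalg.norm(fx),"wid",np.linalg.norm(P["FL"]-P["FR"]),np.linalg.norm(P["NL"]-P["NR"]),"yaw",np.degrees(th),"orig",(m[:2]-15*np.array([np.cos(th),np.sin(th)])).round(1))
    w=P["FL"]+P["NL"]-P["FR"]-P["NR"]; print("yaw from y",np.degrees(np.arctan2(-w[0],w[1])))
print("ledge top L,R",ray("top",o(150,397),37),ray("top",o(405,370),37))
print("ledge scene",ray("scene",q(355,135),44),ray("scene",q(210,250),44))
K,E=cal("top");print("C",-E[:3,:3].T@E[:3,3])
# oyster mask top
im=cv2.imread("pics/top0.png")
# tray rim corners & oyster
oy=lambda x,y:(320+(x/.6+.5)/5-.5,160+(y/.6+.5)/5-.5)
print("peg oyster mid top",ray("top",oy(207,103),25), "sides",ray("top",oy(153,108),18),ray("top",oy(264,104),18),"peg",ray("top",oy(180,35),25))
for a in((90,105),(323,105)): print(ray("top",oy(*a),18))
E
```

```text
top FL [619.2 217.3  34. ]
top FR [633.5 102.5  34. ]
top NL [483.6 197.6  34. ]
top NR [499.8  84.9  34. ]
len 135.92030361205985 wid 115.70558992692905 113.90346925722812 yaw 7.887485335648842 orig [544.2 148.5]
yaw from y 7.648559866647935
scene NL [486.5 195.4  34. ]
scene NR [501.6  83.3  34. ]
scene FR [642.1 103.9  34. ]
scene FL [627.9 217.4  34. ]
len 142.53004446872808 wid 114.35063595362237 113.1928203416644 yaw 8.595599204412927 orig [549.7 147.8]
yaw from y 7.408896186792945
ledge top L,R [522.45655625 190.52681776  37.        ] [532.50587548 106.95974261  37.        ]
ledge scene [519.64249132 185.52914644  44.        ] [528.19365992 107.45660027  44.        ]
C [ 352.35674623  -59.15979604 1151.16125371]
peg oyster mid top [ 544.12723827 -262.25855287   25.        ] sides [ 540.14952576 -214.69227214   18.        ] [ 545.04185651 -315.07074691   18.        ] peg [ 606.1208503  -238.75669455   25.        ]
[ 542.1874078  -157.89279991   18.        ]
[ 544.78651485 -368.49397058   18.        ]
```

```bash
cat >> h.py <<'E'
# tool x heading yaw(deg), tool pointing down -> slide (m) for world displacement (mm)
def slide(d,yaw):
    a=np.radians(yaw); X=np.array([np.cos(a),np.sin(a),0]);Y=np.array([np.sin(a),-np.cos(a),0])
    d=np.array(d,float); return np.round([d@X/1e3,d@Y/1e3,-d[2]/1e3],4)
def case(x,y,z,o=(547,148),yaw=7.8):
    a=np.radians(yaw); return np.array([o[0]+x*np.cos(a)-y*np.sin(a),o[1]+x*np.sin(a)+y*np.cos(a),z])
E
python3 - <<'E'
from h import *
g=case(-60,0,150); print(g, slide(g-[269.475,563.901,231.304],64.46))
E
```

```text
[487.55512957 139.85706565 150.        ] [-0.2886  0.3796  0.0813]
```

```bash
python3 -m crank '[{"angular":[0,0,-2],"slide":[-0.014,0.018,0.004],"gripper":0},{"angular":[0,0,-5],"slide":[-0.038,0.05,0.01],"gripper":0},{"angular":[0,0,-9],"slide":[-0.066,0.087,0.018],"gripper":0},{"angular":[0,0,-13],"slide":[-0.094,0.124,0.026],"gripper":0},{"angular":[0,0,-17],"slide":[-0.122,0.161,0.034],"gripper":0},{"angular":[0,0,-21],"slide":[-0.15,0.198,0.042],"gripper":0},{"angular":[0,0,-25],"slide":[-0.178,0.235,0.05],"gripper":0},{"angular":[0,0,-29],"slide":[-0.206,0.272,0.058],"gripper":0},{"angular":[0,0,-32],"slide":[-0.236,0.31,0.066],"gripper":0},{"angular":[0,0,-33.3],"slide":[-0.263,0.346,0.074],"gripper":0},{"angular":[0,0,-33.3],"slide":[-0.28,0.369,0.079],"gripper":0},{"angular":[0,0,-33.3],"slide":[-0.2886,0.3796,0.0813],"gripper":0}]'
python3 -m crank '[{"angular":[0,0,0],"slide":[0,0,0],"gripper":0},{"angular":[0,0,0],"slide":[0,0,0],"gripper":0},{"angular":[0,0,0],"slide":[0,0,0],"gripper":0}]'
python3 - <<'E'
from h import *
t=bot.read_camera("top");s=bot.read_camera("scene")
a=cv2.resize(t[130:260,180:300],None,fx=4,fy=4,interpolation=2);b=cv2.resize(s[120:230,310:430],None,fx=4,fy=4,interpolation=2)
cv2.imwrite("pics/p1.png",cv2.resize(np.hstack([a[:440],b]),None,fx=.8,fy=.8))
o=bot.observe();print(o["position"],o["eef_rot"],o["ft_force"])
E
```

```text
time_s: 1.3
position: [487.8, 137.6, 149.0]
eef_rot: [-0.0, 0.659, 0.752, -0.001]
ft_force: [0.3, 1.0, 0.4]
grip_width: -0.2
time_s: 1.6
position: [487.2, 141.1, 150.2]
eef_rot: [-0.0, 0.657, 0.754, 0.0]
ft_force: [0.2, 0.4, 0.3]
grip_width: -0.2
[487.21438711 141.0250792  150.32534566] [8.19029019e-05 6.56907112e-01 7.53971473e-01 2.39833122e-04] [ 0.16335369  0.00507169 -0.28783588]
```

View pics/p1.png

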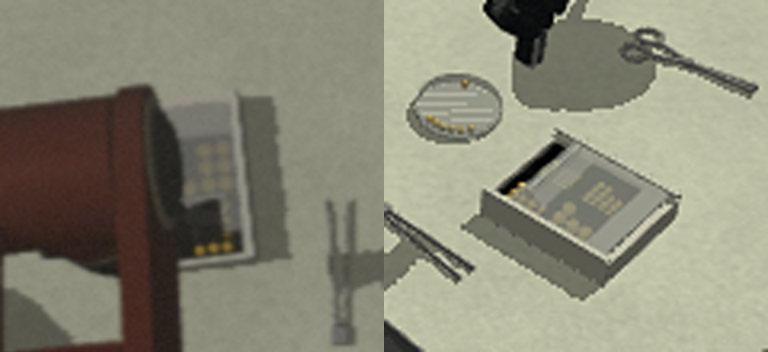

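The top view is mostly blocked by the arm, but the scene view shows the fingers clear of the case on the robot's side. Tool y now runs along case x. I'll descend, then push.

```bash
python3 -m crank '[{"angular":[0,0,0],"slide":[0,0.003,0.02],"gripper":0},{"angular":[0,0,0],"slide":[0,0.007,0.05],"gripper":0},{"angular":[0,0,0],"slide":[0,0.011,0.08],"gripper":0},{"angular":[0,0,0],"slide":[0,0.013,0.1],"gripper":0},{"angular":[0,0,0],"slide":[0,0.013,0.11],"gripper":0},{"angular":[0,0,0],"slide":[0,0.013,0.114],"gripper":0},{"angular":[0,0,0],"slide":[0,0.013,0.114],"gripper":0},{"angular":[0,0,0],"slide":[0,0.013,0.114],"gripper":0}]'
python3 - <<'E'
from h import *
s=bot.read_camera("scene")
cv2.imwrite("pics/p2.png",cv2.resize(s[130:220,320:420],None,fx=6,fy=6,interpolation=2))
o=bot.observe();print(o["position"],o["ft_force"])
E
```

```text
time_s: 2.5
position: [501.3, 141.9, 37.4]
eef_rot: [0.001, 0.658, 0.753, 0.001]
ft_force: [0.3, 0.1, 0.1]
grip_width: -0.0
[501.45660278 141.84791913  37.49846299] [-0.25517665 -0.22050095 -0.3888732 ]
```

View pics/p2.png

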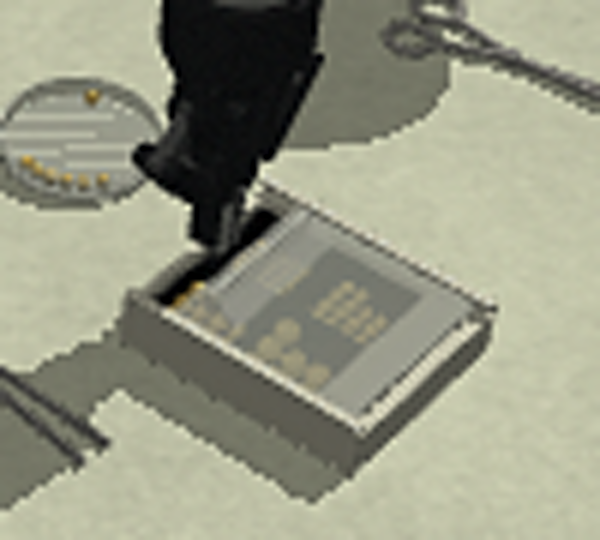

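The fingertips are over the front of the case, about 15 mm short of the ledge, with no contact. I'll push most of the way.

```bash
python3 -m crank '[{"angular":[0,0,0],"slide":[0,0.003,0.001],"gripper":0},{"angular":[0,0,0],"slide":[0,0.008,0.002],"gripper":0},{"angular":[0,0,0],"slide":[0,0.014,0.002],"gripper":0},{"angular":[0,0,0],"slide":[0,0.02,0.002],"gripper":0},{"angular":[0,0,0],"slide":[0,0.027,0.002],"gripper":0},{"angular":[0,0,0],"slide":[0,0.034,0.002],"gripper":0},{"angular":[0,0,0],"slide":[0,0.041,0.002],"gripper":0},{"angular":[0,0,0],"slide":[0,0.048,0.002],"gripper":0},{"angular":[0,0,0],"slide":[0,0.055,0.002],"gripper":0},{"angular":[0,0,0],"slide":[0,0.062,0.002],"gripper":0},{"angular":[0,0,0],"slide":[0,0.069,0.002],"gripper":0},{"angular":[0,0,0],"slide":[0,0.076,0.002],"gripper":0}]'
python3 -m crank '[{"angular":[0,0,0],"slide":[0,0.005,0],"gripper":0},{"angular":[0,0,0],"slide":[0,0.01,0],"gripper":0},{"angular":[0,0,0],"slide":[0,0.014,0],"gripper":0},{"angular":[0,0,0],"slide":[0,0.016,0],"gripper":0},{"angular":[0,0,0],"slide":[0,0.018,0],"gripper":0}]'
python3 - <<'E'
from h import *
s=bot.read_camera("scene")
cv2.imwrite("pics/p3.png",cv2.resize(s[130:230,320:440],None,fx=5,fy=5,interpolation=2))
o=bot.observe();print(o["position"],o["ft_force"])
E
```

```text
time_s: 3.75
position: [576.3, 152.0, 34.0]
eef_rot: [-0.0, 0.658, 0.753, 0.0]
ft_force: [-1.9, 0.5, 1.1]
grip_width: 0.2
time_s: 4.25
position: [593.6, 154.3, 33.9]
eef_rot: [-0.0, 0.658, 0.753, -0.0]
ft_force: [-2.2, -0.2, -0.6]
grip_width: -0.3
[593.86590246 154.28492094  33.97729492] [-0.89908567 -0.11233226 -0.16993901]
```

View pics/p3.png

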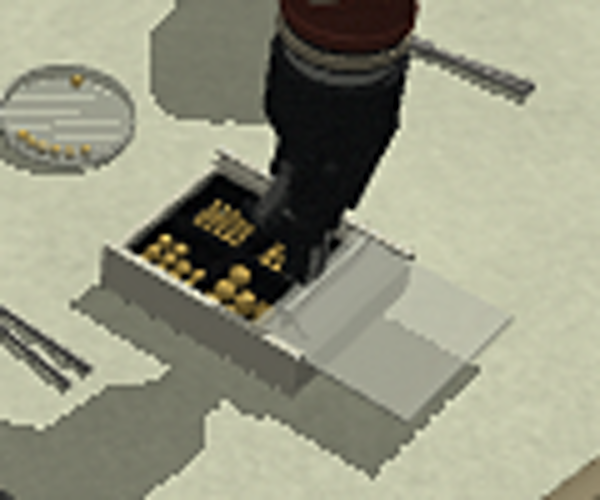

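The cover moves with the push at about 2 N and no stop has been felt yet. I'll creep on until the force rises.

```bash
for i in 1 2; do :; done
python3 -m crank '[{"angular":[0,0,0],"slide":[0,0.002,0],"gripper":0},{"angular":[0,0,0],"slide":[0,0.004,0],"gripper":0},{"angular":[0,0,0],"slide":[0,0.006,0],"gripper":0},{"angular":[0,0,0],"slide":[0,0.006,0],"gripper":0}]'
```

```text
time_s: 4.7
position: [598.4, 154.9, 33.9]
eef_rot: [-0.001, 0.658, 0.753, -0.001]
ft_force: [-5.3, -0.0, 3.2]
grip_width: 0.0
```

```bash
python3 -m crank '[{"angular":[0,0,0],"slide":[0,0.001,0],"gripper":0},{"angular":[0,0,0],"slide":[0,0.002,0],"gripper":0},{"angular":[0,0,0],"slide":[0,0.003,0],"gripper":0},{"angular":[0,0,0],"slide":[0,0.003,0],"gripper":0}]'
```

```text
time_s: 5.1
position: [598.5, 154.9, 33.8]
eef_rot: [-0.004, 0.658, 0.753, -0.004]
ft_force: [-15.8, -3.1, 11.7]
grip_width: 0.2
```

The position stays at 598.5 while the force rises to 16 N, so the cover is at its stop. I'll back off, rise, and move aside to see the cups.

```bash
python3 -m crank '[{"angular":[0,0,0],"slide":[0,-0.004,0],"gripper":0},{"angular":[0,0,0],"slide":[0,-0.009,-0.002],"gripper":0},{"angular":[0,0,0],"slide":[0,-0.012,-0.02],"gripper":0},{"angular":[0,0,0],"slide":[0,-0.012,-0.05],"gripper":0},{"angular":[0,0,0],"slide":[-0.02,-0.012,-0.09],"gripper":0},{"angular":[0,0,0],"slide":[-0.06,-0.012,-0.116],"gripper":0},{"angular":[0,0,0],"slide":[-0.1,-0.012,-0.116],"gripper":0},{"angular":[0,0,0],"slide":[-0.14,-0.012,-0.116],"gripper":0},{"angular":[0,0,0],"slide":[-0.17,-0.012,-0.116],"gripper":0},{"angular":[0,0,0],"slide":[-0.18,-0.012,-0.116],"gripper":0},{"angular":[0,0,0],"slide":[-0.18,-0.012,-0.116],"gripper":0}]'
python3 - <<'E'
from h import *
t=bot.read_camera("top");s=bot.read_camera("scene")
cv2.imwrite("pics/top4.png",t);cv2.imwrite("pics/scene4.png",s)
cv2.imwrite("pics/t4.png",cv2.resize(t[140:225,200:275],None,fx=7,fy=7,interpolation=2))
cv2.imwrite("pics/s4.png",cv2.resize(s[150:220,335:435],None,fx=7,fy=7,interpolation=2))
E
```

```text
time_s: 6.2
position: [615.2, -25.6, 150.2]
eef_rot: [0.0, 0.658, 0.753, 0.0]
ft_force: [-0.3, -0.3, -0.6]
grip_width: -0.2
```

View pics/t4.png

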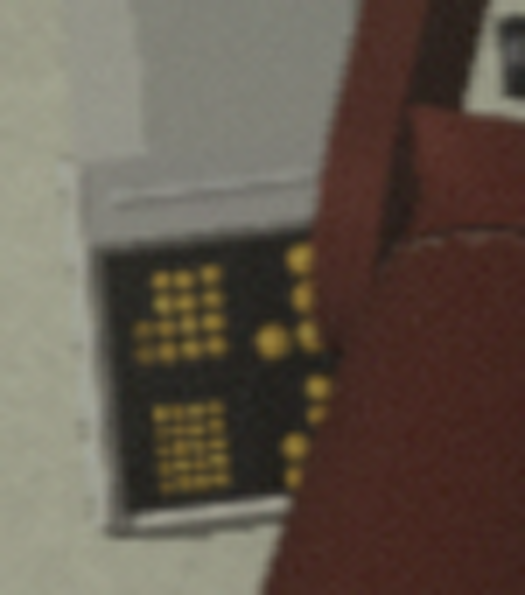

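View pics/s4.png

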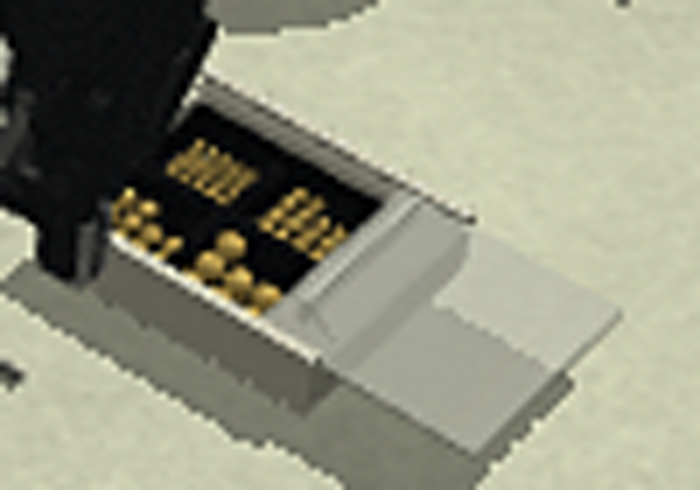

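The cover is fully open, with its ledge at the far end. The big beads sit in the far-right cup: top view about (244,187), scene view about (368,188). The other cups hold clearly smaller ones. I'll refine the case position from the black cup area's corners.

```bash
python3 - <<'E'
from h import *
o=lambda x,y:(200+(x+.5)/7-.5,140+(y+.5)/7-.5)
q=lambda x,y:(335+(x+.5)/7-.5,150+(y+.5)/7-.5)
def orig(P,c,yaw=7.8): return (P[:2]-(case(*c,0,(0,0),yaw)[:2])).round(1)
print("top FL",orig(ray("top",o(99,250),20),(51,51)),"NL",orig(ray("top",o(128,513),20),(-51,51)))
print("scene FL",orig(ray("scene",q(385,207),20),(51,51)),"NL",orig(ray("scene",q(203,103),20),(-51,51)))
# outer rail corners z=34 & cover's far corners z=28.5 (case x 167,y +-56)
print("cover FL",orig(ray("scene",q(622,314),30),(167,56)),"FR",orig(ray("scene",q(476,450),30),(167,-56)))
print("ledge top L",orig(ray("top",o(112,203),37),(67,42)))
for yaw in(7.8,):
  for O in((547,148),(544,148)):
    print(O,[ (n,proj(n,case(26,-26,20,O)).round(1),proj(n,case(-57,60,34,O)).round(1),proj(n,case(-57,-60,34,O)).round(1),proj(n,case(87,-60,34,O)).round(1)) for n in("top","scene")])
# large beads centroid in scene
im=cv2.imread("pics/scene4.png");t=cv2.imread("pics/top0.png")
E
```

```text
top FL [546.6 152.2] NL [545.6 150.3]
scene FL [545.9 149.6] NL [548.3 151. ]
cover FL [546.5 148.2] FR [543.2 153.5]
ledge top L [544.3 150.9]
(547, 148) [('top', array([244.7, 180.7]), array([214.4, 214.4]), array([259.8, 208.8]), array([254.2, 156.1])), ('scene', array([367.9, 188.9]), array([363.2, 158.9]), array([339.4, 178.5]), array([378.5, 201.6]))]
(544, 148) [('top', array([244.6, 181.8]), array([214.3, 215.5]), array([259.8, 209.9]), array([254.2, 157.2])), ('scene', array([367.2, 188.4]), array([362.5, 158.4]), array([338.7, 178. ]), array([377.8, 201.1]))]
```

```bash
python3 -m crank '[{"angular":[0,0,0],"slide":[0.02,-0.003,0],"gripper":0},{"angular":[0,0,0],"slide":[0.06,-0.008,0],"gripper":0},{"angular":[0,0,0],"slide":[0.1,-0.014,0],"gripper":0},{"angular":[0,0,0],"slide":[0.135,-0.018,0.01],"gripper":0},{"angular":[0,0,0],"slide":[0.152,-0.019,0.03],"gripper":0},{"angular":[0,0,0],"slide":[0.156,-0.019,0.055],"gripper":0},{"angular":[0,0,0],"slide":[0.156,-0.019,0.08],"gripper":0},{"angular":[0,0,0],"slide":[0.156,-0.019,0.098],"gripper":0},{"angular":[0,0,0],"slide":[0.156,-0.019,0.107],"gripper":0},{"angular":[0,0,0],"slide":[0.156,-0.019,0.11],"gripper":0},{"angular":[0,0,0],"slide":[0.156,-0.019,0.11],"gripper":0},{"angular":[0,0,0],"slide":[0.156,-0.019,0.11],"gripper":0}]'
python3 - <<'E'
from h import *
s=bot.read_camera("scene")
cv2.imwrite("pics/s5.png",cv2.resize(s[130:220,335:435],None,fx=6,fy=6,interpolation=2))
o=bot.observe();print(o["position"],o["ft_force"],proj("scene",o["position"]))
E
```

```text
time_s: 7.5
position: [575.9, 127.9, 41.3]
eef_rot: [0.001, 0.658, 0.753, 0.001]
ft_force: [0.5, -0.4, 0.4]
grip_width: -0.1
[576.00964823 127.72284768  41.42681679] [-0.50402955  0.50516327  0.6964256 ] [369.05074382 183.43856351]
```

View pics/s5.png

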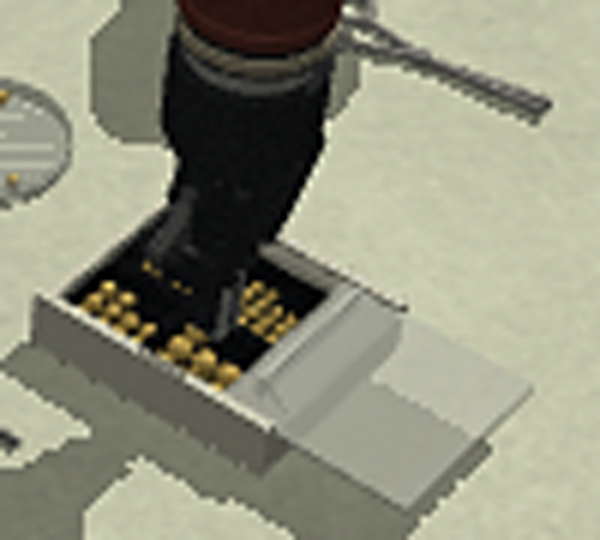

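The fingertips end at about scene (370,186), directly above the big-bead cup at roughly 20 mm. Holding for just over two seconds.

```bash
python3 -m crank '[{"angular":[0,0,0],"slide":[0,0,0.001],"gripper":0},{"angular":[0,0,0],"slide":[0,0,0.001],"gripper":0},{"angular":[0,0,0],"slide":[0,0,0.001],"gripper":0},{"angular":[0,0,0],"slide":[0,0,0.001],"gripper":0},{"angular":[0,0,0],"slide":[0,0,0.001],"gripper":0},{"angular":[0,0,0],"slide":[0,0,0.001],"gripper":0},{"angular":[0,0,0],"slide":[0,0,0.001],"gripper":0},{"angular":[0,0,0],"slide":[0,0,0.001],"gripper":0},{"angular":[0,0,0],"slide":[0,0,0.001],"gripper":0},{"angular":[0,0,0],"slide":[0,0,0.001],"gripper":0},{"angular":[0,0,0],"slide":[0,0,0.001],"gripper":0},{"angular":[0,0,0],"slide":[0,0,0.001],"gripper":0}]'
python3 -m crank '[{"angular":[0,0,0],"slide":[0,0,0],"gripper":0},{"angular":[0,0,0],"slide":[0,0,0],"gripper":0},{"angular":[0,0,0],"slide":[0,0,0],"gripper":0},{"angular":[0,0,0],"slide":[0,0,0],"gripper":0},{"angular":[0,0,0],"slide":[0,0,0],"gripper":0},{"angular":[0,0,0],"slide":[0,0,0],"gripper":0},{"angular":[0,0,0],"slide":[0,0,0],"gripper":0},{"angular":[0,0,0],"slide":[0,0,0],"gripper":0},{"angular":[0,0,0],"slide":[0,0,0],"gripper":0},{"angular":[0,0,0],"slide":[0,0,0],"gripper":0},{"angular":[0,0,0],"slide":[0,0,0],"gripper":0},{"angular":[0,0,0],"slide":[0,0,0],"gripper":0}]'
python3 - <<'E'
from h import *
# oyster outlines: fit ellipses by dark brown mask in original images
for n,roi in(("top",(325,165,128,62)),("scene",(188,200,140,105))):
    im=cv2.imread(f"pics/{n}0.png");x,y,w,h=roi;c=im[y:y+h,x:x+w].astype(int)
    m=((c[...,2]-c[...,0]>6)&(c.max(2)<125)).astype(np.uint8)*255
    m=cv2.morphologyEx(m,cv2.MORPH_OPEN,np.ones((3,3)))
    cs,_=cv2.findContours(m,0,2)
    vis=cv2.resize(im[y:y+h,x:x+w],None,fx=4,fy=4)
    for k in cs:
        if cv2.contourArea(k)<150: continue
        (u,v),ax,an=cv2.fitEllipse(k); b=cv2.boundingRect(k)
        cv2.drawContours(vis,[k*4],-1,(0,255,0),1)
        print(n,(round(u+x,1),round(v+y,1)),np.round(ax,1),cv2.contourArea(k),"bbox",b[0]+x,b[1]+y,b[2:],"P@20",ray(n,(u+x,v+y),20).round(1))
    cv2.imwrite(f"pics/m_{n}.png",vis)
E
```

```text
time_s: 8.75
position: [575.0, 127.5, 39.0]
eef_rot: [0.0, 0.658, 0.753, 0.0]
ft_force: [-0.3, -0.4, 0.4]
grip_width: 0.2
time_s: 9.95
position: [575.0, 127.5, 39.0]
eef_rot: [-0.0, 0.658, 0.753, -0.0]
ft_force: [0.5, 0.2, 1.3]
grip_width: -0.2
top (425.9, 196.7) [33.6 34.4] 901.0 bbox 409 180 (35, 36) P@20 [ 538.6 -364.2   20. ]
top (348.0, 195.4) [32.9 35. ] 883.0 bbox 331 178 (34, 36) P@20 [ 539.6 -153.3   20. ]
top (386.9, 194.4) [32.3 43.3] 998.0 bbox 370 168 (35, 47) P@20 [ 543.7 -258.5   20. ]
scene (310.9, 299.9) [21.8 36.2] 398.5 bbox 295 285 (33, 20) P@20 [ 755.9 -260.9   20. ]
scene (202.6, 288.9) [ 6.8 63. ] 254.0 bbox 188 270 (32, 35) P@20 [ 556.5 -444.7   20. ]
scene (226.0, 268.8) [30.9 36.2] 865.5 bbox 208 252 (37, 33) P@20 [ 543.7 -365.1   20. ]
scene (258.0, 247.5) [28.2 35.3] 777.0 bbox 239 234 (38, 29) P@20 [ 541.5 -259.9   20. ]
scene (288.7, 229.1) [26. 35.] 694.0 bbox 270 216 (37, 27) P@20 [ 544.6 -155.8   20. ]
scene (236.5, 206.0) [20.  42.7] 517.0 bbox 217 200 (41, 21) P@20 [ 380.4 -214.1   20. ]
```

View pics/m_top.png

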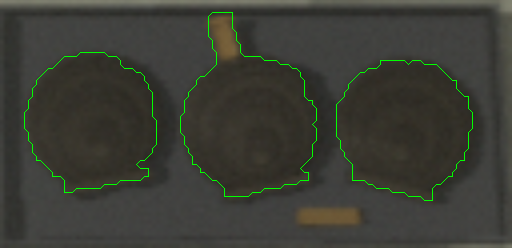

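View pics/m_scene.png

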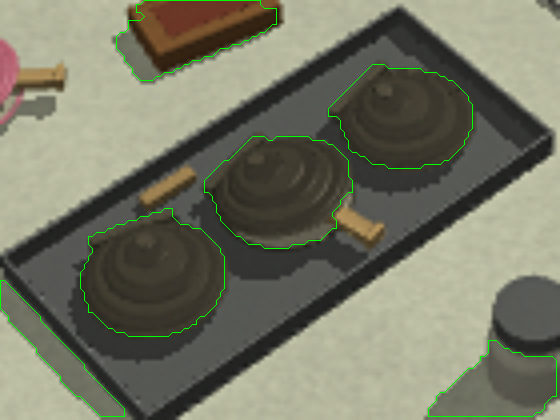

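The cup-14 hold is done: steady at (575.0, 127.5, 39.0) for more than two seconds. The pegged oyster's centre works out at about (540, -259.5) from both views. I'll rise to about 200 mm, cross, and come down over it.

```bash
python3 -m crank '[{"angular":[0,0,0],"slide":[0,0,-0.02],"gripper":0},{"angular":[0,0,0],"slide":[0,0,-0.06],"gripper":0},{"angular":[0,0,0],"slide":[-0.01,-0.002,-0.1],"gripper":0},{"angular":[0,0,0],"slide":[-0.04,-0.009,-0.135],"gripper":0},{"angular":[0,0,0],"slide":[-0.08,-0.018,-0.155],"gripper":0},{"angular":[0,0,0],"slide":[-0.125,-0.029,-0.16],"gripper":0},{"angular":[0,0,0],"slide":[-0.172,-0.04,-0.16],"gripper":0},{"angular":[0,0,0],"slide":[-0.22,-0.051,-0.16],"gripper":0},{"angular":[0,0,0],"slide":[-0.268,-0.062,-0.16],"gripper":0},{"angular":[0,0,0],"slide":[-0.315,-0.073,-0.16],"gripper":0},{"angular":[0,0,0],"slide":[-0.355,-0.082,-0.16],"gripper":0},{"angular":[0,0,0],"slide":[-0.379,-0.0875,-0.16],"gripper":0}]'
python3 -m crank '[{"angular":[0,0,0],"slide":[0,0,0.01],"gripper":0},{"angular":[0,0,0],"slide":[0,0,0.035],"gripper":0},{"angular":[0,0,0],"slide":[0,0,0.065],"gripper":0},{"angular":[0,0,0],"slide":[0,0,0.095],"gripper":0},{"angular":[0,0,0],"slide":[0,0,0.12],"gripper":0},{"angular":[0,0,0],"slide":[0,0,0.134],"gripper":0},{"angular":[0,0,0],"slide":[0,0,0.14],"gripper":0},{"angular":[0,0,0],"slide":[0,0,0.14],"gripper":0},{"angular":[0,0,0],"slide":[0,0,0.14],"gripper":0}]'
python3 - <<'E'
from h import *
s=bot.read_camera("scene");t=bot.read_camera("top");cv2.imwrite("pics/top6.png",t);cv2.imwrite("pics/scene6.png",s)
cv2.imwrite("pics/s6.png",cv2.resize(s[180:310,180:340],None,fx=4,fy=4,interpolation=2))
o=bot.observe();print(o["position"],o["ft_force"],proj("scene",o["position"]))
E
```

```text
time_s: 11.15
position: [538.7, -262.8, 199.1]
eef_rot: [0.0, 0.659, 0.752, -0.0]
ft_force: [-0.8, 0.2, 0.5]
grip_width: -0.1
time_s: 12.05
position: [540.4, -260.2, 60.4]
eef_rot: [0.001, 0.658, 0.753, 0.0]
ft_force: [-0.1, 0.5, 0.2]
grip_width: -0.1
[ 540.53484558 -260.41272812   60.78642192] [-1.20074864 -0.32434812  0.04804826] [256.83907323 237.66113291]
```

View pics/s6.png

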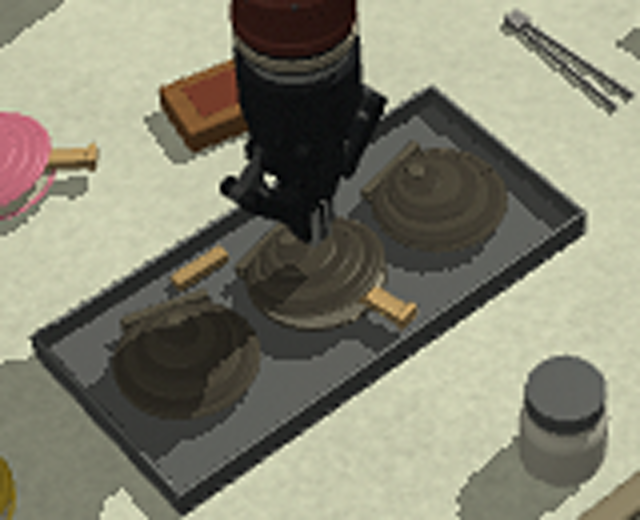

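View pics/top6.png

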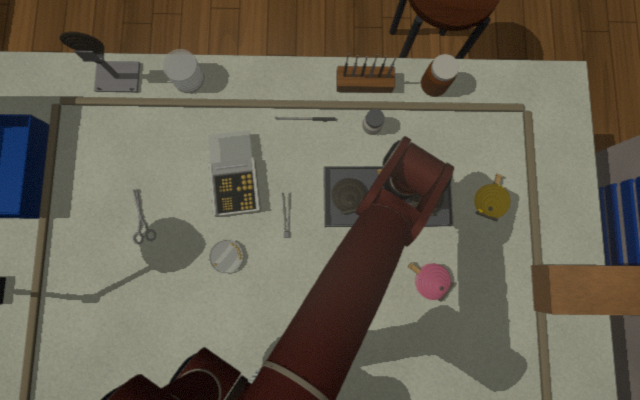

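The fingertips are about 20 mm above the middle of the pegged oyster, at scene (257,238), with the peg visible beside it at (277,256). The case is now clear in the top view, so I'll zoom in to check the earlier pointing spot (red), then hold.

```bash
python3 - <<'E'
from h import *
t=cv2.imread("pics/top6.png");c=cv2.resize(t[125:225,200:270],None,fx=6,fy=6,interpolation=2)
p=(proj("top",(575,127.5,20))-[200,125]+.5)*6
cv2.drawMarker(c,tuple(int(v) for v in p),(0,0,255),0,14,1)
for x,y in((1,-1),(51,-1),(51,-51),(1,-51)):
    p=(proj("top",case(x,y,20,(546,150)))-[200,125]+.5)*6; cv2.circle(c,tuple(int(v) for v in p),3,(255,0,0),1)
cv2.imwrite("pics/t6.png",c)
E
python3 -m crank '[{"angular":[0,0,0],"slide":[0,0,0.001],"gripper":0},{"angular":[0,0,0],"slide":[0,0,0.001],"gripper":0},{"angular":[0,0,0],"slide":[0,0,0.001],"gripper":0},{"angular":[0,0,0],"slide":[0,0,0.001],"gripper":0},{"angular":[0,0,0],"slide":[0,0,0.001],"gripper":0},{"angular":[0,0,0],"slide":[0,0,0.001],"gripper":0},{"angular":[0,0,0],"slide":[0,0,0.001],"gripper":0},{"angular":[0,0,0],"slide":[0,0,0.001],"gripper":0},{"angular":[0,0,0],"slide":[0,0,0.001],"gripper":0},{"angular":[0,0,0],"slide":[0,0,0.001],"gripper":0},{"angular":[0,0,0],"slide":[0,0,0.001],"gripper":0},{"angular":[0,0,0],"slide":[0,0,0.001],"gripper":0}]'
```

```text
time_s: 13.35
position: [539.5, -259.8, 58.1]
eef_rot: [0.0, 0.658, 0.753, 0.0]
ft_force: [-0.4, -0.6, 0.1]
grip_width: 0.0
```

View pics/t6.png

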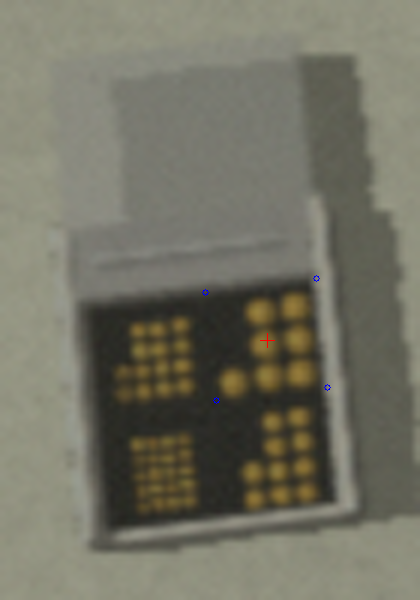

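The red mark falls in the middle of the cup with the seven large beads, the cover is fully open and the beads are undisturbed. I'll finish the hold and hand in.

```bash
python3 -m crank '[{"angular":[0,0,0],"slide":[0,0,0],"gripper":0},{"angular":[0,0,0],"slide":[0,0,0],"gripper":0},{"angular":[0,0,0],"slide":[0,0,0],"gripper":0},{"angular":[0,0,0],"slide":[0,0,0],"gripper":0},{"angular":[0,0,0],"slide":[0,0,0],"gripper":0},{"angular":[0,0,0],"slide":[0,0,0],"gripper":0},{"angular":[0,0,0],"slide":[0,0,0],"gripper":0},{"angular":[0,0,0],"slide":[0,0,0],"gripper":0},{"angular":[0,0,0],"slide":[0,0,0],"gripper":0},{"angular":[0,0,0],"slide":[0,0,0],"gripper":0},{"angular":[0,0,0],"slide":[0,0,0],"gripper":0},{"angular":[0,0,0],"slide":[0,0,0],"gripper":0}]'
python3 -m crank '[{"angular":[0,0,0],"slide":[0,0,0],"gripper":0},{"angular":[0,0,0],"slide":[0,0,0],"gripper":0},{"angular":[0,0,0],"slide":[0,0,0],"gripper":0},{"angular":[0,0,0],"slide":[0,0,0],"gripper":0},{"angular":[0,0,0],"slide":[0,0,0],"gripper":0},{"angular":[0,0,0],"slide":[0,0,0],"gripper":0}]'
python3 -c "
from workcell import bot
print(bot.finish_job()); o=bot.observe(); print(o['time_s'],o['position'])"
```

```text
time_s: 14.55
position: [539.4, -259.8, 58.0]
eef_rot: [-0.0, 0.658, 0.753, -0.0]
ft_force: [0.6, -0.5, 0.5]
grip_width: 0.3
time_s: 15.15
position: [539.5, -259.8, 58.0]
eef_rot: [0.0, 0.658, 0.753, -0.0]
ft_force: [-0.5, 0.4, 0.2]
grip_width: -0.0
the job is handed in; nothing more can be done
None
the job is handed in; nothing more can be done
```

I handed the job in at about 15 s, with the cover open, both targets pointed at in order, and the fingertips still over the pegged oyster. No verdict was reported.

- **Cover:** I pushed it with the shut fingertips until it stopped. The force rose to about 16–20 N with no further movement, and later pictures show it fully open.
- **Nuclei:** I held for more than 2 s at (575, 127.5, 39), about 19 mm above the rim of the cup with the seven largest beads. A later top view put this spot at the middle of that cup and showed the beads undisturbed. My estimates of the case position from the two views differed by 2 to 4 mm, so the centring is only good to about that.
- **Oyster:** I then held for about 3 s at (539.5, -259.8, 58), about 20 mm above the middle of the pegged oyster. Force was near zero, so nothing was being touched. My estimates of its centre spread by 2 to 4 mm.
- **Pass over another oyster:** On the way there, the arm crossed above the shut oyster at about 200 mm without stopping.

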